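# Clamp the bench block in the eccentric-cam clamp

### The job

The steel bench block lies loose on the ledge of the eccentric-cam clamp: clamp it, working only by pushing with the fingertips and never gripping or lifting anything. First swing the lever round to its stop pin, which brings the cam's low point to the sliding jaw, and push that jaw forward until it is home against the cam; then push the block along the fence into the open mouth until it meets the end stop, and swing the lever back until the block is held firmly between the jaws. Leave the other things on the bench where they are.

Things in the scene. Friction and masses are not known exactly. Their poses are not given: they have to be found in the camera images.
- cam_clamp: The fixed clamp. Origin: bench level under the jaws' centre line; +x forward (fixed jaw to cam, away from the robot), +y to the ledge. mm: grey plate 10 thick, x -80..72, y -55..50; ledge x -80..-14, y 46..146. Fixed jaw (nearest the robot): inner face x -57, y -33..30, top z 30; runs on as the fence, face x -57, to y 144, top z 22. Gibs beside sliding jaw: x -20..22, y +-27..37, top z 24.
- end_stop (a point): Middle of the end stop's face (looks to the clamp's +y), at x -42, y -25 mm in the clamp's frame: a steel plate across the mouth's closed end, 8 mm thick, top z 27. The block pushed home touches it.
- cam_pivot (a point): Top of the cam's pivot, x 30, y 0, z 47 mm in the clamp's frame; the lever turns about the vertical through it.
- jaw (a joint): Sliding jaw (follower), m: mouth = 16 mm + value; grows as the jaw is pushed forward (+x). Starts at 0.001 to 0.005. Home against the cam's low point at 0.018; with the cam turned up it stops sooner, and turning the cam up drives the jaw back. Moves at 1.5 N, stays where left, no spring. y -25..25 mm, 32 mm thick, top z 30; corner towards the ledge rounded.
- jaw_lug (a point): Middle of the near (-x) face of the thumb lug on top of the sliding jaw: a steel upright 24 mm wide (y), 8 mm thick, from the jaw's top at z 30 to z 53; the point is at z 40. The jaw's flat top reaches 21 mm towards -x from this face.
- cam (a joint): Eccentric disc (radius 28, 7 mm off the pivot) with lever, rad: 0 = low point at the jaw, lever on its stop pin (hard stop); grows counter-clockwise from above, to 2.5. Starts 1.65 to 2.2. Lever direction from pivot in clamp's frame = value - 2.269 from +x. Moves at 1 N at the knob; grips the 30 mm block at about 1.1; pushing on with 10 to 15 N at the knob tightens it; it stays tight by itself.
- lever_knob (a point): Middle of the dark wooden knob standing on the lever's end, 75 mm from the pivot: 16 to 18 mm thick, z 41 to 67, the point at z 53. The flat lever under it is 12 mm wide, z 32 to 41.
- steel_block: Loose steel bench block, 30 x 95 x 24 mm (x, y, z), about 0.6 kg; origin in the middle of its underside. It lies on the ledge (z 10), its long axis along the fence and 1 to 3 mm off it, its end 3 to 20 mm short of the mouth. Against the end stop its origin is at y 22.5 mm in the clamp's frame; it then stands 4 mm proud of the jaws and sticks out of the mouth on the ledge's side.
- card_tray: Bystander: shallow card tray of offcuts, 60 x 110 x 14 mm, left of the clamp; origin in the middle of its underside.
- tweezers: Bystander: steel tweezers lying flat, 10 x 111 x 4 mm, in front of the fence; origin in the middle.
- tin_scrap: Bystander: round scrap tin, 42 mm across, 11 mm high, at the near right corner of the clamp; origin in the middle of its underside.
- graver_handle: Bystander: small round-headed pale wooden handle standing upright, 26 mm thick, 35 mm high, behind the ledge; origin in the middle of its underside.

How it is judged:
On the way, in this order (a step that is already met when the one before it is completed fails the run):
1. the cam is at its low point (within 0.15 rad of the stop pin) while the jaw is still back (value of joint cam below 0.15 rad and value of joint jaw below 0.012 m), for 0.1 s.
2. the sliding jaw is pushed home against the cam at its low point (within 1.5 mm) (value of joint jaw above 0.0165 m and value of joint cam below 0.2 rad), for 0.1 s.
3. the block lies in the mouth against the end stop (within 3.5 mm) (y of steel_block in the frame of cam_clamp below 0.026 m and x of steel_block in the frame of cam_clamp below -0.03 m), for 0.1 s.
At the end, for the whole second after the job is handed in: The block lies flat in the mouth, within 3.5 mm of the end stop and square to the jaws (0.05 rad), the lever is turned up (cam above 0.9 rad) and the sliding jaw presses on the block with more than 8 N, all at rest (y of steel_block in the frame of cam_clamp between 0.019 and 0.026 m and x of steel_block in the frame of cam_clamp between -0.046 and -0.038 m and z of steel_block in the frame of cam_clamp below 0.013 m and angle between steel_block's own z axis and vertical below 0.05 rad and angle between the y axis of steel_block and the y axis of cam_clamp, either way round below 0.05 rad and value of joint cam above 0.9 rad and contact force between jaw and steel_block above 8 N and linear speed of steel_block below 0.01 m/s); the robot touches nothing.
It fails at once if the block is lifted or tipped (8 mm above the plate, 0.2 rad) (z of steel_block in the frame of cam_clamp above 0.018 m or angle between steel_block's own z axis and vertical above 0.2 rad).
It fails at once if a bystander is moved by more than 25 mm or the wooden handle is knocked over (distance of any of card_tray, tweezers, tin_scrap, graver_handle from where it was at the start of the episode above 0.025 m or angle between graver_handle's own z axis and vertical above 0.6 rad).
It also fails if it takes over 61 s, if anything falls off the work surface, if the arm or the gripper's body presses on something with over 40 N, if the wrist force passes 120 N, or if a joint passes its speed limit or range.

### The arm

A 6-joint arm with a two-finger parallel gripper is mounted at the origin on a cart in front of the work surface, level with it; the furniture and walls round the work are solid. World frame = base frame: x ahead of the robot, y to its left, z up, the work surface at z = 0. Lengths are in m, angles in rad, forces in N, time in s.
With the tool pointing down it reaches from about 0.25 to 0.725 m from the base axis. Payload 4 kg.
Tool frame: the origin (TCP) lies midway between the tips of the shut fingers; the grasp point (between the pads) lies 19 mm behind it; z points along the fingers, y is the line along which they close (so a half turn about z gives the same grasp; the last joint's range is limited). The gripper opens to 85 mm and grips with 20 to 120 N. Pads are 22 mm wide; open, the fingers measure 114 mm over their backs; the gripper's body (76 mm by 85 mm) begins 54 mm behind the grasp point. The pads swing forward as they close: fully open they stand 13 mm farther back than shut.
Start: joints at [1.286, 0.241, 0.005, 1.335, 0, 1.571], TCP at [0.14, 0.48, 0.231] pointing down, gripper open.
Joint ranges: [-2.72, 2.72], [-1.05, 1.87], [-1.09, 1.28], [-1.99, 2.15], [-1.42, 1.44], [-3.14, 3.14]. Speed limits (rad/s): [2.79, 2.79, 3.14, 3.14, 3.14, 3.14].

### API

Orientations are given as a unit quaternion [x, y, z, w].
In Python, from workcell import get_obs, imaging, workorder gives the robot as it stands.
- The arm moves only by the shell command python3 -m jog 'ROWS'. ROWS is a JSON list of rows, 1 to 10 of them, each of 7 numbers: a rotation vector rx, ry, rz in rad, then dx, dy, dz in m, then the finger opening in m; each row is the pose to reach, as a shift and turn from the pose commanded when the command began, along the tool's axes at that moment; what a row does not reach only later rows make up. A row lasts 1/8 s, in which the tool goes at most 0.0625 m and 0.188 rad, less where a joint would pass 70% of its speed; a pose out of reach is approached as far as the arm can. The fingers move at their own pace and stop on an object; the grip force is fixed at half the most. Time passes only in rows, so rows that do not move let the fingers close. It prints the time, the measured TCP pose, the force, the opening and the grip force at its end.
- get_obs(): the state, without advancing time (a new reading comes with each control period).
- imaging.camera(name): name is "scene" or "top"; returns (picture, depth): 384x512x3 uint8, red, green, blue; 384x512 float32, m along the optical axis (not along the pixel's ray), 0 where there is no reading.
- imaging.calibration(name): a dict with "mtx" (3x3 intrinsics, pixels), "R" (3x3) and "t" (3): a world point X has camera coordinates R X + t. Camera axes: x right, y down, z forward; pixel columns grow to the right and rows downward; lengths in m; the calibration is good to about 2 mm. A picture is of the moment at which its call begins. calibration takes no time and is no camera call.
- workorder.job_done(): hands the job in; it is judged then, once.
The state is a dict: "clock": time; "joint_pos": joint angles; "joint_vel": joint speeds; "tau": joint torques, N m; "eef_pos": TCP position; "tool_rot": TCP orientation; "ft_force": force on the tool from outside, world axes, zero at the start; "ft_torque": the same for the moment, N m; "grip_width": finger opening in m; "grasp_force": force on a finger pad.
Only numpy, scipy, OpenCV 4.12 (cv2) and the standard library are available. Lean on these libraries where they do the work, as an engineer would, in place of code of your own. Each camera call takes 0.05 s, during which the arm holds its last target. There are 200 camera calls.

## Working session

There is one attempt and no reset: what is moved stays moved. The work goes in short steps, Python scripts to look and compute and a shell command to move; the robot and the scene stay as the last step left them, time stands still between calls to the robot, and variables do not carry over. Pictures are saved under pics/ and viewed, at most 10 in all, crops included, and the job is handed in when it is done.

```bash
mkdir -p pics; ls
python3 - <<'E'
from workcell import get_obs, imaging
import cv2,numpy as np
o=get_obs(); print({k:np.round(v,3) for k,v in o.items()})
for n in("top","scene"):
    p,d=imaging.camera(n); np.savez(f"{n}0.npz",p=p,d=d)
    c=imaging.calibration(n); print(n,np.round(c["mtx"],1).tolist(),np.round(c["R"],3).tolist(),np.round(c["t"],3))
    cv2.imwrite(f"pics/{n}0.png",cv2.resize(p[...,::-1],None,fx=1.55,fy=1.55,interpolation=cv2.INTER_CUBIC))
E
```

```text
pics
{'clock': np.float64(0.0), 'joint_pos': array([1.286, 0.241, 0.004, 1.335, 0.   , 1.571]), 'joint_vel': array([ 0.001,  0.   , -0.   , -0.001, -0.   ,  0.001]), 'tau': array([-1.0000e-03, -3.7232e+01,  2.5241e+01,  1.7000e-02, -0.0000e+00,
        0.0000e+00]), 'eef_pos': array([0.14 , 0.479, 0.23 ]), 'tool_rot': array([ 0.142,  0.99 , -0.001, -0.   ]), 'ft_force': array([ 0.545, -1.328, -0.72 ]), 'ft_torque': array([-0.001, -0.005,  0.001]), 'grasp_force': np.float64(0.0), 'grip_width': np.float64(0.086)}
top [[369.0, 0.0, 249.3], [0.0, 369.0, 194.2], [0.0, 0.0, 1.0]] [[-0.003, -1.0, 0.019], [-0.982, -0.0, -0.186], [0.186, -0.019, -0.982]] [-0.134  0.496  0.841]
scene [[388.6, 0.0, 256.4], [0.0, 388.6, 191.3], [0.0, 0.0, 1.0]] [[0.726, -0.688, -0.009], [-0.311, -0.316, -0.896], [0.613, 0.654, -0.443]] [-0.442  0.177  0.671]
```

View pics/top0.png

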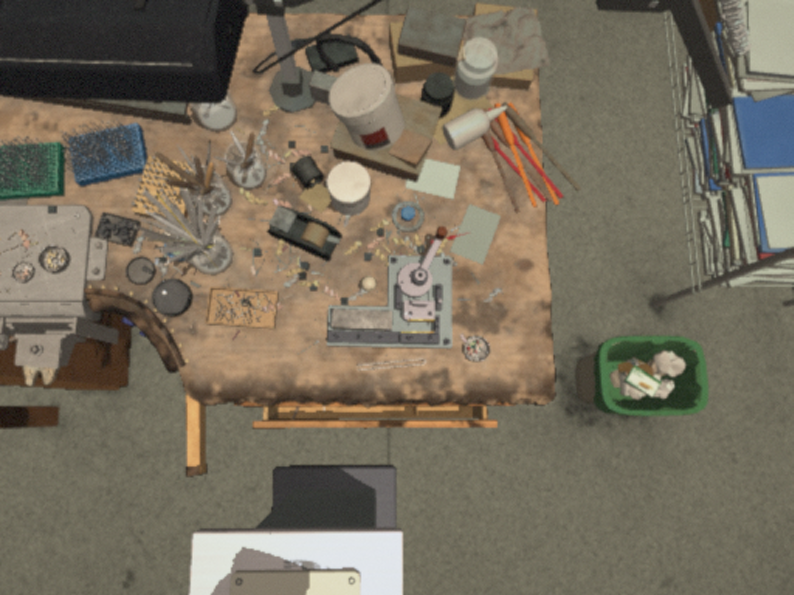

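View pics/scene0.png

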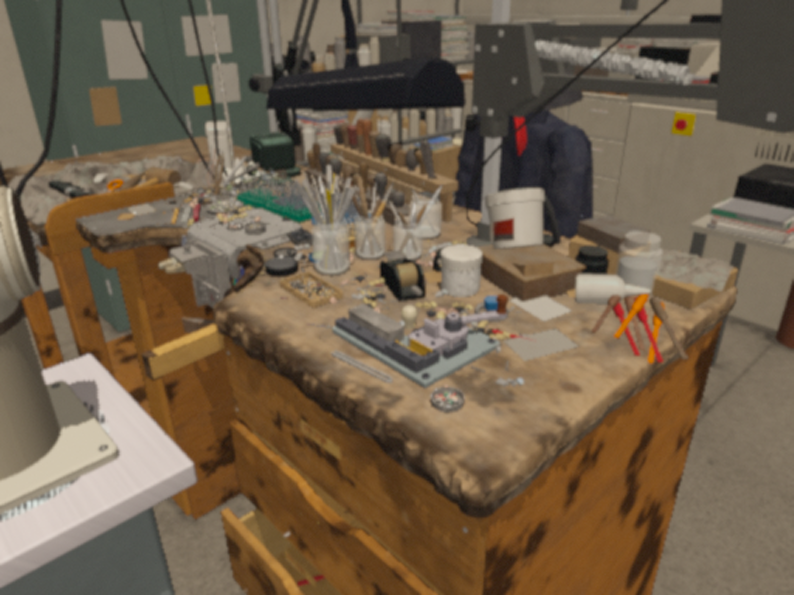

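The top view shows the clamp at about (390,300) in enlarged pixels. The lever points up and right to its knob at (441,233), and the block is on the ledge at about (362,320). Next I'll view crops of both cameras.

Run:
```python
import cv2,numpy as np
p=np.load("top0.npz")["p"]; c=p[135:250,200:320]; cv2.imwrite("pics/topc.png",cv2.resize(c[...,::-1],None,fx=5,fy=5,interpolation=cv2.INTER_CUBIC))
p=np.load("scene0.npz")["p"]; c=p[175:275,205:335]; cv2.imwrite("pics/scenec.png",cv2.resize(c[...,::-1],None,fx=6,fy=6,interpolation=cv2.INTER_CUBIC))
```

```text
(no output)
```

View pics/topc.png

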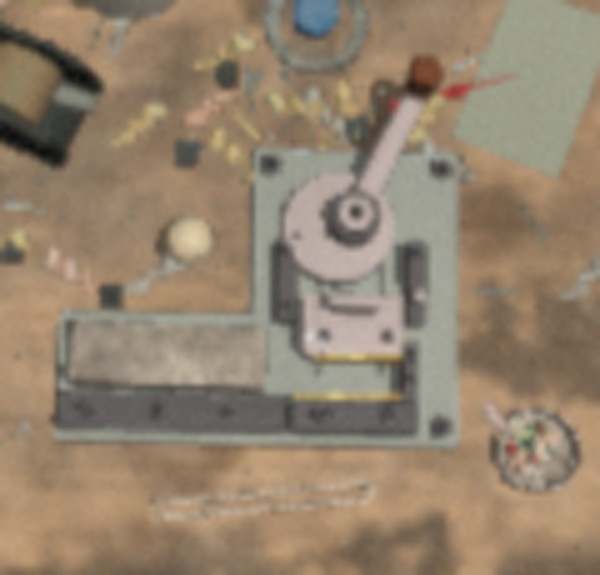

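View pics/scenec.png

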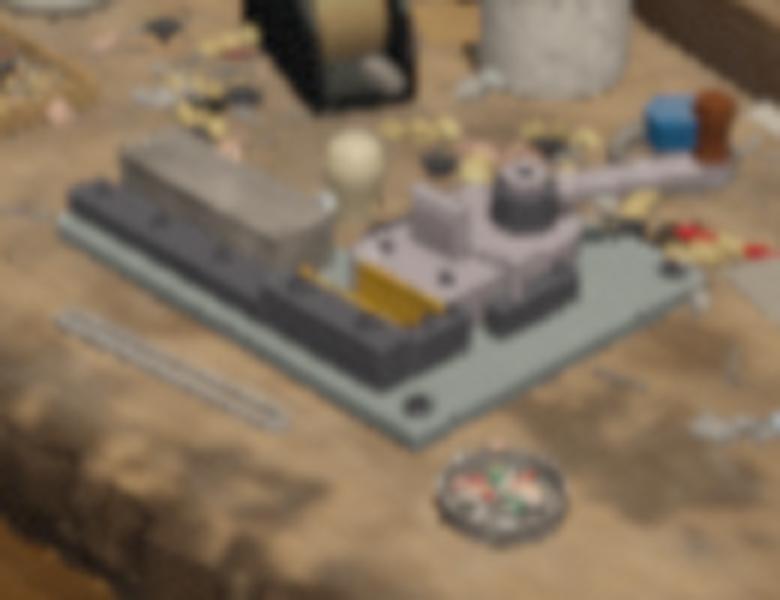

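Top crop: the plate corners are at (254,151), (457,152), (457,441) and (55,438), the pivot at (354,213) and the knob top at (426,70). The block spans x 68..265 and y 320..388. Scene crop: the near corner is at (413,438), the far right corner at (703,272), the left corner at (60,222), the pivot at (525,172) and the knob at (714,125). I'll fit the clamp pose jointly from both views.

```bash
cat > h.py <<'E'
from workcell import get_obs, imaging
import numpy as np
from scipy.optimize import least_squares
C={n:imaging.calibration(n) for n in("top","scene")}
def proj(n,X):
    c=C[n]; q=c["mtx"]@(c["R"]@np.asarray(X)+c["t"]); return q[:2]/q[2]
def px(n,x,y): return np.array([200+(x+.5)/5-.5,135+(y+.5)/5-.5]) if n=="top" else np.array([205+(x+.5)/6-.5,175+(y+.5)/6-.5])
def ray(n,uv,z):
    c=C[n]; o=-c["R"].T@c["t"]; d=c["R"].T@np.linalg.inv(c["mtx"])@np.array([*uv,1]); return o+d*(z-o[2])/d[2]
def tri(*obs): # (name,uv)
    return least_squares(lambda X:np.concatenate([proj(n,X)-uv for n,uv in obs]),[.45,-.1,.03]).x
E
python3 - <<'E'
from h import *
M=[("top",(72,50,10),(254,151)),("top",(72,-55,10),(457,152)),("top",(-80,-55,10),(457,441)),("top",(-80,146,10),(55,438)),("top",(30,0,47),(354,213)),
("scene",(-80,-55,10),(413,438)),("scene",(72,-55,10),(703,272)),("scene",(-80,146,10),(60,222)),("scene",(30,0,47),(525,172))]
def W(p,X):
    c,s=np.cos(p[2]),np.sin(p[2]); X=np.array(X)/1e3
    return np.array([p[0]+c*X[0]-s*X[1],p[1]+s*X[0]+c*X[1],X[2]+p[3]])
f=lambda p:np.concatenate([proj(n,W(p,X))-px(n,*u) for n,X,u in M])
r=least_squares(f,[.45,-.1,0,0],loss="soft_l1"); p=r.x; print(p); print(np.round(f(p).reshape(-1,2),2).tolist())
np.save("clamp.npy",p)
def L(X): 
    c,s=np.cos(p[2]),np.sin(p[2]); d=X-np.array([p[0],p[1],p[3]]); return 1e3*np.array([c*d[0]+s*d[1],-s*d[0]+c*d[1],d[2]])
k=tri(("top",px("top",426,70)),("scene",px("scene",715,98))); print("knobtop",k,L(k))
l=L(k); print("cam",np.arctan2(l[1],l[0]-30)+2.269,np.hypot(l[1],l[0]-30))
for a,z in [((68,322),34),((72,386),34),((265,322),34),((265,388),34)]: print("block",L(ray("top",px("top",*a),z/1e3+p[3])))
k=tri(("top",px("top",354,213)),("scene",px("scene",525,172))); print("pivot",k,L(k))
for a,z in [((327,357),30),((385,357),30),((328,302),53),((380,308),53)]: print("jaw",L(ray("top",px("top",*a),z/1e3+p[3])))
for a in [(190,238)]: print("graver",L(ray("top",px("top",*a),.03)))
d=np.load("top0.npz")["d"]
for a in [(426,70),(350,360),(354,213),(400,440)]:
    uv=px("top",*a); z=d[int(round(uv[1])),int(round(uv[0]))]; c=C["top"]
    print("depth z",(c["R"].T@(np.linalg.inv(c["mtx"])@np.array([*uv,1])*z-c["t"])))
E
```

```text
[ 0.50947429 -0.18626154 -0.01956169 -0.00150926]
[[-0.3, -1.05], [0.05, -0.39], [0.34, 0.95], [-0.22, 0.06], [0.22, -0.44], [0.15, -0.19], [0.55, 0.71], [-1.55, -0.23], [-0.35, 0.32]]
knobtop [ 0.60550641 -0.22135141  0.06570683] [ 96.70011794 -33.2047284   67.21608956]
cam 1.8070970019373496 74.5081184966532
block [-25.58325398 139.05710704  34.        ]
block [-57.05460629 136.02865156  34.        ]
block [-23.68294502  42.84987967  34.        ]
block [-56.24809925  42.36955275  34.        ]
pivot [ 0.53906505 -0.18699872  0.0462706 ] [29.59951265 -0.15822541 47.7798524 ]
jaw [-39.78799544  12.10545687  30.        ]
jaw [-39.23626994 -16.35689633  30.        ]
jaw [-16.69943159  13.21732304  53.        ]
jaw [-19.13154082 -11.79203173  53.        ]
graver [18.20030645 80.50540647 31.50925528]
depth z [ 0.60447217 -0.22052043  0.0664632 ]
depth z [ 0.46983927 -0.18532081  0.01949059]
depth z [ 0.53765519 -0.18606394  0.04845706]
depth z [ 0.43125531 -0.21044195  0.00902376]
```

The fit is good to about 1 px: clamp at (0.509, -0.186), yaw -0.02, cam about 1.81. Next I'll compute the approach to a point beside the knob.

```bash
cat >> h.py <<'E'
from scipy.spatial.transform import Rotation as R_
def pose():
    o=get_obs(); q=o["tool_rot"]; return np.array(o["eef_pos"]),R_.from_quat(q),o
def cl(X):
    p=np.load("clamp.npy"); c,s=np.cos(p[2]),np.sin(p[2]); d=np.asarray(X)-[p[0],p[1],p[3]]
    return 1e3*np.array([c*d[0]+s*d[1],-s*d[0]+c*d[1],d[2]])
def wl(X):
    p=np.load("clamp.npy"); c,s=np.cos(p[2]),np.sin(p[2]); X=np.array(X)/1e3
    return np.array([p[0]+c*X[0]-s*X[1],p[1]+s*X[0]+c*X[1],X[2]+p[3]])
def go(*targets): # clamp mm
    P,R,o=pose(); p=np.load("clamp.npy")
    want=R_.from_matrix(R_.from_euler("z",p[2]).as_matrix()@np.diag([-1,1,-1.]))
    print("t",round(float(o["clock"]),2),"tcp(clamp)",np.round(cl(P),1),"F",np.round(o["ft_force"],1),"rot to aligned",np.round((R.inv()*want).as_rotvec(),3))
    for t in targets: print(t,np.round(R.inv().apply(wl(t)-P),4))
E
python3 -c "
from h import *
go((112,-2,160),(112,-2,60))"
```

```text
t 0.1 tcp(clamp) [-382.1  658.2  232. ] F [-0.  -0.8  0.4] rot to aligned [-0.002 -0.    -0.265]
(112, -2, 160) [-0.6499 -0.5075  0.073 ]
(112, -2, 60) [-0.6499 -0.5073  0.173 ]
```

```bash
r='[0,0,-0.265,-0.65,-0.507,0.05,0]'; python3 -m jog "[[0,0,-0.265,-0.65,-0.507,0.05,0],[0,0,-0.265,-0.65,-0.507,0.05,0],[0,0,-0.265,-0.65,-0.507,0.05,0],[0,0,-0.265,-0.65,-0.507,0.05,0],[0,0,-0.265,-0.65,-0.507,0.05,0],[0,0,-0.265,-0.65,-0.507,0.05,0],[0,0,-0.265,-0.65,-0.507,0.05,0],[0,0,-0.265,-0.65,-0.507,0.05,0],[0,0,-0.265,-0.65,-0.507,0.05,0],[0,0,-0.265,-0.65,-0.507,0.05,0]]"; python3 -c "
from h import *
go((112,-2,120),(112,-2,49)); print(get_obs()['joint_pos'])"
```

```text
clock: 1.35
eef_pos: [0.5033, -0.0253, 0.1933]
tool_rot: [0.01, 1.0, 0.0, -0.0]
ft_force: [2.1, 1.4, 0.2]
grip_width: -0.0
grasp_force: 0.0
t 1.35 tcp(clamp) [ -9.3 160.8 194.8] F [2.1 1.4 0.2] rot to aligned [ 0.    -0.    -0.001]
(112, -2, 120) [-0.1215 -0.1628  0.0747]
(112, -2, 49) [-0.1215 -0.1628  0.1457]
[-5.04012299e-02  2.68340762e-01 -5.86025157e-02  1.24413985e+00
  3.17084854e-04 -3.02370291e-02]
```

```bash
python3 -m jog "[[0,0,0,-0.12,-0.163,0.06,0],[0,0,0,-0.12,-0.163,0.06,0],[0,0,0,-0.12,-0.163,0.06,0],[0,0,0,-0.12,-0.163,0.06,0],[0,0,0,-0.12,-0.163,0.06,0]]"
python3 - <<'E'
from h import *
import cv2
go((112,-2,49))
p,d=imaging.camera("top"); c=p[135:250,200:320]; cv2.imwrite("pics/a1.png",cv2.resize(c[...,::-1],None,fx=5,fy=5,interpolation=cv2.INTER_CUBIC))
E
```

```text
clock: 1.98
eef_pos: [0.6188, -0.1902, 0.1313]
tool_rot: [0.011, 1.0, 0.0, -0.002]
ft_force: [0.2, 1.2, 0.5]
grip_width: 0.0001
grasp_force: 0.0
t 1.98 tcp(clamp) [109.3  -1.8 132.8] F [0.2 1.2 0.5] rot to aligned [ 0.001 -0.003 -0.003]
(112, -2, 49) [-0.0029 -0.0003  0.0838]
```

View pics/a1.png

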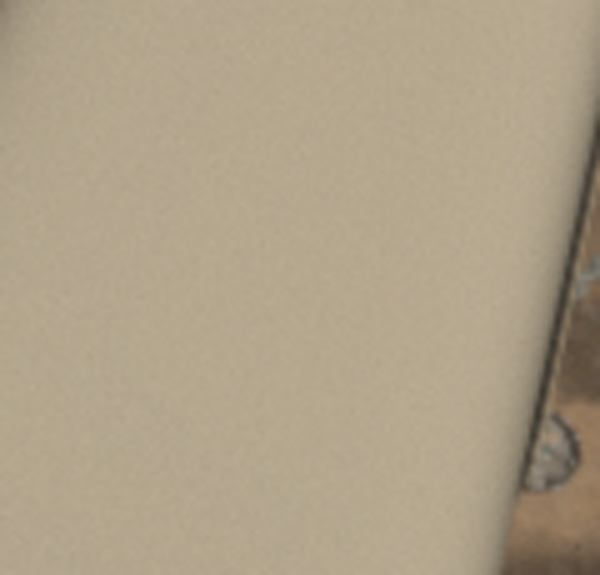

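The arm hides the clamp from the top camera. I'll lower the tool and compute the arc waypoints.

```bash
python3 -m jog "[[0,0,0,-0.003,0,0.084,0],[0,0,0,-0.003,0,0.084,0],[0,0,0,-0.003,0,0.084,0]]"
python3 - <<'E'
from h import *
D=25
go(*[(round(30+75*np.cos(f)-D*np.sin(f),1),round(75*np.sin(f)+D*np.cos(f),1),49) for f in np.array([1.75,1.5,1.25,1.0,.75,.5,.35,.2,.08])-2.269])
E
```

```text
clock: 2.4
eef_pos: [0.6201, -0.1868, 0.048]
tool_rot: [0.009, 1.0, 0.001, -0.002]
ft_force: [0.4, 0.3, 0.5]
grip_width: -0.0003
grasp_force: 0.0
t 2.4 tcp(clamp) [110.6   1.6  49.5] F [0.4 0.3 0.5] rot to aligned [ 0.002 -0.005  0.001]
(np.float64(107.5), np.float64(-15.5), 49) [ 0.0031 -0.0171  0.0005]
(np.float64(101.3), np.float64(-34.2), 49) [ 0.0094 -0.0358  0.0005]
(np.float64(90.6), np.float64(-50.8), 49) [ 0.0201 -0.0524  0.0005]
(np.float64(76.2), np.float64(-64.2), 49) [ 0.0345 -0.0658  0.0006]
(np.float64(58.8), np.float64(-73.6), 49) [ 0.0519 -0.0752  0.0006]
(np.float64(39.7), np.float64(-78.5), 49) [ 0.071  -0.08    0.0007]
(np.float64(27.9), np.float64(-79.0), 49) [ 0.0828 -0.0805  0.0008]
(np.float64(16.1), np.float64(-77.8), 49) [ 0.0946 -0.0793  0.0008]
(np.float64(6.9), np.float64(-75.6), 49) [ 0.1038 -0.0771  0.0009]
```

```bash
python3 -m jog "[[0,0,0,0.003,-0.017,0,0],[0,0,0,0.006,-0.027,0,0],[0,0,0,0.0095,-0.036,0,0],[0,0,0,0.015,-0.045,0,0],[0,0,0,0.02,-0.0525,0,0],[0,0,0,0.027,-0.06,0,0],[0,0,0,0.0345,-0.066,0,0],[0,0,0,0.052,-0.075,0,0],[0,0,0,0.071,-0.08,0,0],[0,0,0,0.071,-0.08,0,0]]"
python3 - <<'E'
from h import *
import cv2
D=25
go(*[(round(30+75*np.cos(f)-D*np.sin(f),1),round(75*np.sin(f)+D*np.cos(f),1),49) for f in np.array([.5,.35,.2,.08])-2.269])
p,d=imaging.camera("scene"); c=p[155:275,205:335]; cv2.imwrite("pics/a2.png",cv2.resize(c[...,::-1],None,fx=5,fy=5,interpolation=cv2.INTER_CUBIC))
E
```

```text
clock: 3.65
eef_pos: [0.548, -0.2678, 0.0496]
tool_rot: [0.011, 1.0, 0.0, -0.001]
ft_force: [0.7, 0.7, 0.2]
grip_width: 0.0001
grasp_force: 0.0
t 3.65 tcp(clamp) [ 40.1 -80.8  51.1] F [0.7 0.7 0.2] rot to aligned [ 0.    -0.002 -0.002]
(np.float64(39.7), np.float64(-78.5), 49) [0.0004 0.0023 0.0021]
(np.float64(27.9), np.float64(-79.0), 49) [0.0122 0.0017 0.0021]
(np.float64(16.1), np.float64(-77.8), 49) [0.024  0.0029 0.0022]
(np.float64(6.9), np.float64(-75.6), 49) [0.0332 0.0051 0.0022]
```

View pics/a2.png

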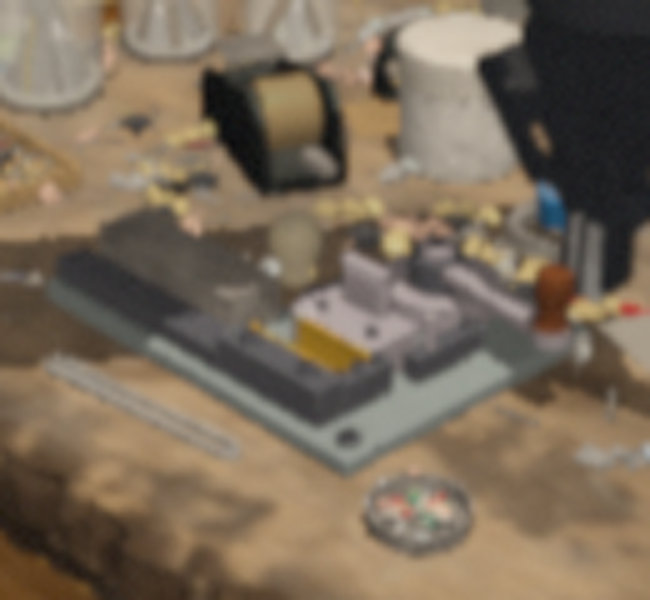

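The knob is at (553,297) and the fingertips are right behind it, so the lever is turning as planned. I'll continue to the pin.

```bash
python3 -m jog "[[0,0,0,0.006,0.001,0.001,0],[0,0,0,0.012,0.002,0.001,0],[0,0,0,0.018,0.0025,0.001,0],[0,0,0,0.024,0.003,0.001,0],[0,0,0,0.029,0.004,0.001,0],[0,0,0,0.033,0.005,0.001,0],[0,0,0,0.033,0.005,0.001,0]]"; python3 -m jog "[[0,0,0,0.002,0.001,0,0],[0,0,0,0.002,0.001,0,0]]"; python3 -m jog "[[0,0,0,0.002,0.001,0,0],[0,0,0,0.002,0.001,0,0]]"
```

```text
clock: 4.58
eef_pos: [0.5162, -0.2617, 0.0487]
tool_rot: [0.01, 1.0, -0.0, -0.0]
ft_force: [-0.5, 0.0, -0.3]
grip_width: 0.0003
grasp_force: 0.0
clock: 4.82
eef_pos: [0.5147, -0.2608, 0.0487]
tool_rot: [0.01, 1.0, -0.0, -0.0]
ft_force: [0.5, -0.8, 0.4]
grip_width: 0.0001
grasp_force: 0.1
clock: 5.08
eef_pos: [0.5127, -0.2596, 0.0487]
tool_rot: [0.01, 1.0, -0.0, -0.0]
ft_force: [-0.2, -0.6, -0.9]
grip_width: 0.0004
grasp_force: 0.2
```

```bash
for i in 1; do python3 -m jog "[[0,0,0,0.002,0.0015,0,0],[0,0,0,0.002,0.0015,0,0]]"; python3 -m jog "[[0,0,0,0.002,0.0015,0,0],[0,0,0,0.002,0.0015,0,0]]";  python3 -m jog "[[0,0,0,0.002,0.0015,0,0],[0,0,0,0.002,0.0015,0,0]]"; done
python3 - <<'E'
from h import *
go()
import cv2
p,d=imaging.camera("scene"); c=p[155:275,205:335]; cv2.imwrite("pics/a3.png",cv2.resize(c[...,::-1],None,fx=5,fy=5,interpolation=cv2.INTER_CUBIC))
E
```

```text
clock: 5.32
eef_pos: [0.5107, -0.2579, 0.0487]
tool_rot: [0.01, 1.0, 0.0, -0.0]
ft_force: [-0.2, -0.3, 0.4]
grip_width: -0.0002
grasp_force: 0.1
clock: 5.58
eef_pos: [0.5087, -0.2563, 0.0487]
tool_rot: [0.01, 1.0, 0.0, -0.0]
ft_force: [0.1, 0.9, 0.8]
grip_width: -0.0001
grasp_force: 0.1
clock: 5.82
eef_pos: [0.5073, -0.2552, 0.0489]
tool_rot: [0.01, 1.0, -0.0, 0.0]
ft_force: [2.1, -1.0, -0.7]
grip_width: -0.0
grasp_force: 1.1
t 5.83 tcp(clamp) [ -0.8 -69.   50.4] F [ 2.1 -1.  -0.7] rot to aligned [-0.001  0.001 -0.   ]
```

View pics/a3.png

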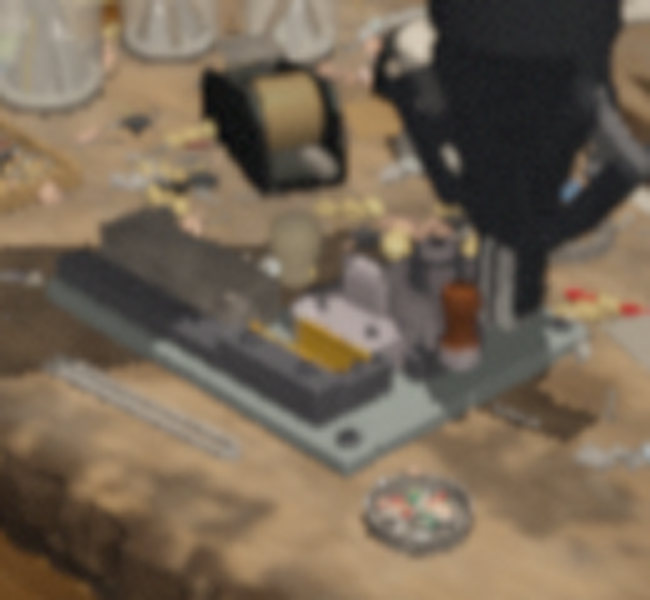

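The knob is at (461,315), close to where the pin should be, and the force is beginning to rise. I'll check the angle from the knob's pixel and nudge on.

```bash
python3 -m jog "[[0,0,0,0.002,0.0015,0,0],[0,0,0,0.002,0.0015,0,0]]"
python3 - <<'E'
from h import *
l=cl(ray("scene",(205+461/5-.4,155+290/5-.4),.0645)); print(l,np.arctan2(l[1],l[0]-30)+2.269-2*np.pi*0)
E
```

```text
clock: 6.12
eef_pos: [0.507, -0.255, 0.0491]
tool_rot: [0.01, 1.0, -0.002, 0.002]
ft_force: [4.9, -5.1, -4.6]
grip_width: 0.0001
grasp_force: 3.5
[-17.31343362 -57.2988971   66.00925528] 0.007969262902120189
```

The lever is on the pin (cam about 0.01). Next is the jaw lug.

```bash
python3 -m jog "[[0,0,0,-0.012,-0.012,0,0],[0,0,0,-0.012,-0.012,-0.05,0],[0,0,0,0.04,0.068,-0.05,0],[0,0,0,0.04,0.068,-0.05,0],[0,0,0,0.04,0.068,-0.03,0],[0,0,0,0.04,0.068,-0.03,0]]"
python3 - <<'E'
from h import *
go((-40,0,36))
E
```

```text
clock: 6.88
eef_pos: [0.4645, -0.1834, 0.0777]
tool_rot: [0.01, 1.0, 0.001, -0.002]
ft_force: [0.6, -0.3, 0.1]
grip_width: -0.0001
grasp_force: 0.0
t 6.88 tcp(clamp) [-45.1   2.   79.2] F [ 0.6 -0.3  0.1] rot to aligned [ 0.002 -0.004  0.   ]
(-40, 0, 36) [-0.0052 -0.0021  0.0432]
```

```bash
python3 -m jog "[[0,0,0,-0.003,-0.002,0.042,0],[0,0,0,-0.003,-0.002,0.042,0],[0,0,0,-0.003,-0.002,0.042,0]]"; python3 -m jog "[[0,0,0,-0.005,0,0,0],[0,0,0,-0.01,0,0,0],[0,0,0,-0.014,0,0,0],[0,0,0,-0.018,0,0,0],[0,0,0,-0.021,0,0,0],[0,0,0,-0.021,0,0,0]]"; python3 -c "
from h import *
go((-13,0,36))"
```

```text
clock: 7.25
eef_pos: [0.4696, -0.187, 0.0376]
tool_rot: [0.01, 1.0, 0.0, 0.0]
ft_force: [0.6, -0.5, 0.4]
grip_width: 0.0001
grasp_force: 0.0
clock: 8.0
eef_pos: [0.4908, -0.1871, 0.0366]
tool_rot: [0.01, 1.0, 0.0, 0.0]
ft_force: [0.3, 0.5, 0.7]
grip_width: 0.0001
grasp_force: 0.0
t 8.0 tcp(clamp) [-18.6  -1.2  38.2] F [0.3 0.5 0.7] rot to aligned [ 0.     0.001 -0.   ]
(-13, 0, 36) [-0.0056  0.0012  0.0022]
```

```bash
for d in 1; do python3 -m jog "[[0,0,0,-0.002,0,0,0],[0,0,0,-0.004,0,0,0]]"; python3 -m jog "[[0,0,0,-0.002,0,0,0],[0,0,0,-0.002,0,0,0]]"; python3 -m jog "[[0,0,0,-0.002,0,0,0],[0,0,0,-0.002,0,0,0]]"; done | grep -E 'eef|ft'
```

```text
eef_pos: [0.4941, -0.1872, 0.0366]
ft_force: [-1.1, 0.3, 1.0]
eef_pos: [0.4964, -0.1872, 0.0366]
ft_force: [-1.2, 0.1, 0.7]
eef_pos: [0.4965, -0.1872, 0.0366]
ft_force: [-6.1, -0.8, 4.4]
```

The jaw is home at the predicted -13. Next, move over to the far end of the block, and look at the scene while clear.

```bash
python3 -m jog "[[0,0,0,0.012,0,0,0],[0,0,0,0.012,0,-0.04,0],[0,0,0,0.029,0.164,-0.04,0],[0,0,0,0.029,0.164,-0.04,0],[0,0,0,0.029,0.164,-0.04,0],[0,0,0,0.029,0.164,-0.04,0],[0,0,0,0.029,0.164,-0.04,0]]"
python3 - <<'E'
from h import *
go((-42,164,17))
import cv2
p,d=imaging.camera("scene"); c=p[155:275,205:335]; cv2.imwrite("pics/a4.png",cv2.resize(c[...,::-1],None,fx=5,fy=5,interpolation=cv2.INTER_CUBIC))
E
```

```text
clock: 9.62
eef_pos: [0.473, -0.0231, 0.077]
tool_rot: [0.01, 1.0, -0.0, 0.001]
ft_force: [-0.5, -0.7, 0.5]
grip_width: -0.0002
grasp_force: 0.0
t 9.62 tcp(clamp) [-39.7 162.4  78.5] F [-0.5 -0.7  0.5] rot to aligned [-0.     0.001  0.   ]
(-42, 164, 17) [0.0024 0.0016 0.0615]
```

View pics/a4.png

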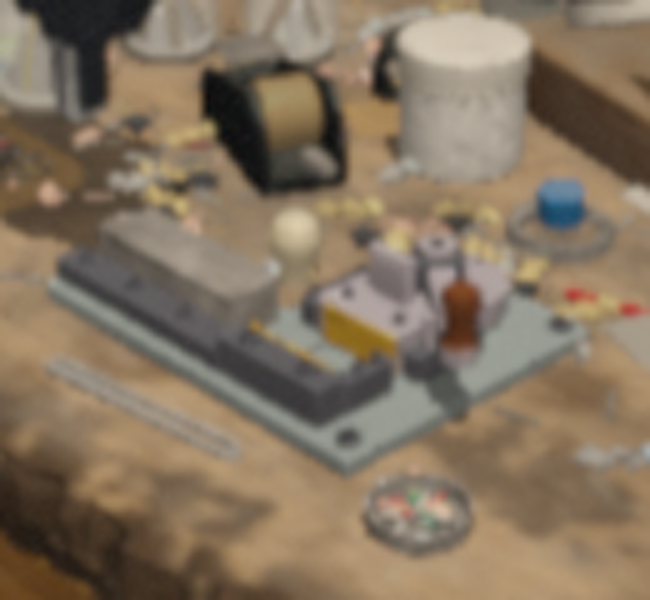

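The jaw is back (lug at (392,270)), the mouth is open and the knob is at the pin (460,315). I'll descend and push the block in.

```bash
python3 -m jog "[[0,0,0,0.0025,0.003,0.06,0],[0,0,0,0.0025,0.003,0.06,0],[0,0,0,0.0025,0.003,0.06,0]]" | grep -E 'eef|ft'; python3 -m jog "[[0,0,0,0,-0.01,0,0],[0,0,0,0,-0.018,0,0],[0,0,0,0,-0.026,0,0],[0,0,0,0,-0.034,0,0],[0,0,0,0,-0.042,0,0],[0,0,0,0,-0.05,0,0],[0,0,0,0,-0.058,0,0],[0,0,0,0,-0.064,0,0],[0,0,0,0,-0.068,0,0],[0,0,0,0,-0.07,0,0]]";python3 -c "
from h import *
go((-42,84.5,17))"
```

```text
eef_pos: [0.4708, -0.0207, 0.0176]
ft_force: [-0.1, -1.0, 0.5]
clock: 11.3
eef_pos: [0.4686, -0.0899, 0.0166]
tool_rot: [0.01, 1.0, 0.0, -0.0]
ft_force: [0.5, 4.1, 1.8]
grip_width: -0.0001
grasp_force: 1.8
t 11.3 tcp(clamp) [-42.8  95.5  18.2] F [0.5 4.1 1.8] rot to aligned [ 0. -0. -0.]
(-42, 84.5, 17) [-0.0008 -0.011   0.0012]
```

```bash
(python3 -m jog "[[0,0,0,0,-0.003,0,0],[0,0,0,0,-0.006,0,0],[0,0,0,0,-0.008,0,0],[0,0,0,0,-0.008,0,0]]"; python3 -m jog "[[0,0,0,0,-0.002,0,0],[0,0,0,0,-0.002,0,0]]"; python3 -m jog "[[0,0,0,0,-0.0015,0,0],[0,0,0,0,-0.0015,0,0]]" )| grep -E 'eef|ft_f';python3 -c "
from h import *
go((-42,84.5,17))"
```

```text
eef_pos: [0.4685, -0.0981, 0.0167]
ft_force: [-0.5, 1.8, 1.7]
eef_pos: [0.4684, -0.0999, 0.0167]
ft_force: [-0.3, 1.8, 0.6]
eef_pos: [0.4684, -0.1013, 0.0167]
ft_force: [0.5, 2.1, 0.5]
t 12.3 tcp(clamp) [-42.7  84.1  18.2] F [0.5 2.1 0.5] rot to aligned [-0. -0. -0.]
(-42, 84.5, 17) [-0.0007  0.0004  0.0012]
```

```bash
(python3 -m jog "[[0,0,0,0,-0.0015,0,0],[0,0,0,0,-0.0015,0,0]]"; python3 -m jog "[[0,0,0,0,-0.0015,0,0],[0,0,0,0,-0.0015,0,0]]"; python3 -m jog "[[0,0,0,0,-0.0015,0,0],[0,0,0,0,-0.0015,0,0]]" )| grep -E 'eef|ft_f'
```

```text
eef_pos: [0.4684, -0.1029, 0.0167]
ft_force: [-0.5, 2.3, 0.9]
eef_pos: [0.4684, -0.103, 0.0167]
ft_force: [-0.8, 6.8, 1.3]
eef_pos: [0.4684, -0.1031, 0.0167]
ft_force: [0.3, 10.7, 2.5]
```

The block is against the end stop. I'll back off, lift and cross over to the knob's inner side.

```bash
python3 -m jog "[[0,0,0,0,0.012,0,0],[0,0,0,0,0.012,-0.06,0],[0,0,0,0,0.012,-0.06,0],[0,0,0,0,-0.12,-0.065,0],[0,0,0,0,-0.12,-0.065,0],[0,0,0,0,-0.12,-0.065,0],[0,0,0,0,-0.12,-0.065,0]]"|grep -E 'eef|ft_f'
python3 - <<'E'
from h import *
go((-43,-36,49))
import cv2
p,d=imaging.camera("scene"); c=p[155:275,205:335]; cv2.imwrite("pics/a5.png",cv2.resize(c[...,::-1],None,fx=5,fy=5,interpolation=cv2.INTER_CUBIC))
E
```

```text
eef_pos: [0.4652, -0.226, 0.0809]
ft_force: [0.8, 0.1, 0.1]
t 13.93 tcp(clamp) [-43.5 -40.6  82.4] F [0.8 0.1 0.1] rot to aligned [ 0.    -0.002 -0.002]
(-43, -36, 49) [-0.0005  0.0046  0.0334]
```

View pics/a5.png

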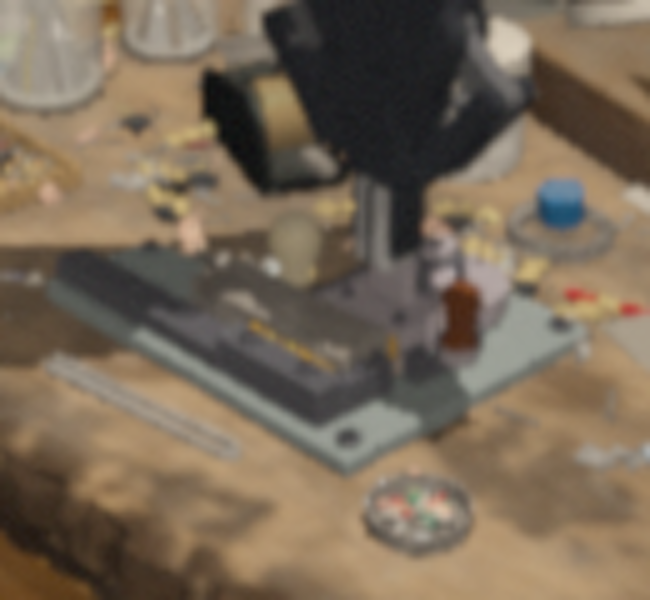

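The block is in the mouth up to the end stop (its end at about (390,350)), and the knob is still at the pin. I'll descend and compute the CCW arc.

```bash
python3 -m jog "[[0,0,0,0,0.004,0.033,0],[0,0,0,0,0.004,0.033,0],[0,0,0,0,0.004,0.033,0]]"|grep -E 'eef|ft_f'
python3 - <<'E'
from h import *
D=24
go(*[(round(30+75*np.cos(f)+D*np.sin(f)),round(75*np.sin(f)-D*np.cos(f)),49) for f in np.array([0,.15,.3,.45,.6,.75,.9,1,1.1,1.2])-2.269])
E
```

```text
eef_pos: [0.4663, -0.2207, 0.0491]
ft_force: [1.2, -0.5, 0.9]
t 14.35 tcp(clamp) [-42.5 -35.3  50.6] F [ 1.2 -0.5  0.9] rot to aligned [-0.    -0.     0.002]
(-37, -42, 49) [-0.0055 -0.0067  0.0016]
(-30, -52, 49) [-0.0124 -0.0167  0.0016]
(-21, -60, 49) [-0.0214 -0.0247  0.0016]
(-12, -67, 49) [-0.0304 -0.0317  0.0016]
(-1, -72, 49) [-0.0414 -0.0367  0.0016]
(10, -76, 49) [-0.0524 -0.0408  0.0016]
(22, -78, 49) [-0.0644 -0.0428  0.0016]
(29, -79, 49) [-0.0714 -0.0438  0.0016]
(37, -78, 49) [-0.0794 -0.0428  0.0016]
(45, -77, 49) [-0.0874 -0.0418  0.0016]
```

```bash
python3 -m jog "[[0,0,0,-0.0055,-0.0067,0.001,0],[0,0,0,-0.0124,-0.0167,0.001,0],[0,0,0,-0.017,-0.021,0.001,0],[0,0,0,-0.0214,-0.0247,0.001,0],[0,0,0,-0.0304,-0.0317,0.001,0],[0,0,0,-0.0414,-0.0367,0.001,0],[0,0,0,-0.0524,-0.0408,0.001,0],[0,0,0,-0.058,-0.042,0.001,0],[0,0,0,-0.0644,-0.0428,0.001,0],[0,0,0,-0.0644,-0.0428,0.001,0]]"|grep -E 'eef|ft_f'
python3 - <<'E'
from h import *
go((29,-79,49),(37,-78,49))
import cv2
p,d=imaging.camera("scene"); c=p[155:275,205:335]; cv2.imwrite("pics/a6.png",cv2.resize(c[...,::-1],None,fx=5,fy=5,interpolation=cv2.INTER_CUBIC))
E
```

```text
eef_pos: [0.5305, -0.2659, 0.0477]
ft_force: [0.2, 0.2, 0.4]
t 15.6 tcp(clamp) [ 22.5 -79.2  49.2] F [0.2 0.2 0.4] rot to aligned [-0.001  0.001  0.   ]
(29, -79, 49) [-0.0065  0.0002  0.0003]
(37, -78, 49) [-0.0145  0.0012  0.0003]
```

View pics/a6.png

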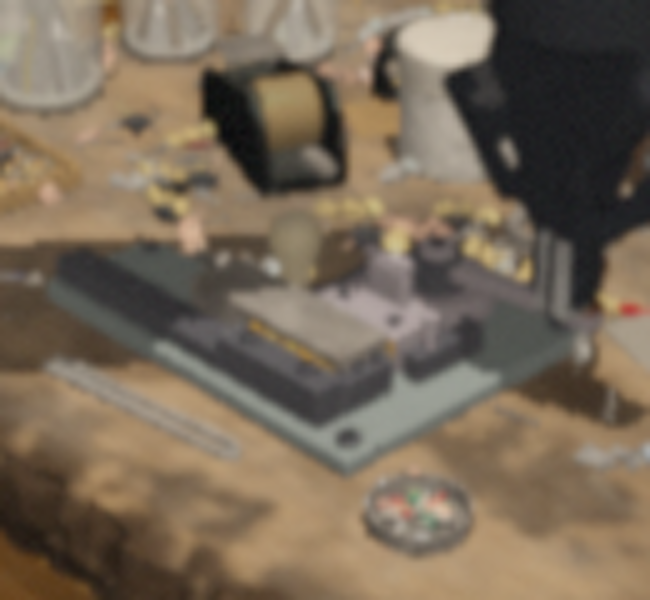

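The lever follows, hidden behind the fingers at about (560,300), and the block is still in place. I'll keep pushing by force feedback.

```bash
(python3 -m jog "[[0,0,0,-0.003,0,0,0],[0,0,0,-0.006,0,0,0],[0,0,0,-0.006,0,0,0]]"; python3 -m jog "[[0,0,0,-0.003,0.0005,0,0],[0,0,0,-0.003,0.0005,0,0]]"; python3 -m jog "[[0,0,0,-0.003,0.0005,0,0],[0,0,0,-0.003,0.0005,0,0]]"; python3 -m jog "[[0,0,0,-0.002,0.0005,0,0],[0,0,0,-0.002,0.0005,0,0]]")|grep -E 'eef|ft_f'
```

```text
eef_pos: [0.5359, -0.2657, 0.0478]
ft_force: [-1.4, 0.0, -0.3]
eef_pos: [0.539, -0.2654, 0.0478]
ft_force: [-1.6, 0.4, 1.5]
eef_pos: [0.542, -0.2649, 0.0477]
ft_force: [-1.5, 0.2, 0.7]
eef_pos: [0.5439, -0.2645, 0.0477]
ft_force: [-1.1, 1.4, -0.0]
```

```bash
(python3 -m jog "[[0,0,0,-0.002,0.0006,0,0],[0,0,0,-0.002,0.0006,0,0]]"; python3 -m jog "[[0,0,0,-0.002,0.0006,0,0],[0,0,0,-0.002,0.0006,0,0]]"; python3 -m jog "[[0,0,0,-0.002,0.0006,0,0],[0,0,0,-0.002,0.0006,0,0]]")|grep -E 'eef|ft_f'
```

```text
eef_pos: [0.5459, -0.264, 0.0477]
ft_force: [-1.2, -0.8, -0.0]
eef_pos: [0.548, -0.2634, 0.0477]
ft_force: [-1.7, -0.7, 0.3]
eef_pos: [0.5498, -0.2629, 0.0477]
ft_force: [-1.9, -1.1, 0.6]
```

```bash
(python3 -m jog "[[0,0,0,-0.002,0.0007,0,0],[0,0,0,-0.002,0.0007,0,0]]"; python3 -m jog "[[0,0,0,-0.002,0.0007,0,0],[0,0,0,-0.002,0.0007,0,0]]"; python3 -m jog "[[0,0,0,-0.001,0.0004,0,0],[0,0,0,-0.001,0.0004,0,0]]")|grep -E 'eef|ft_f'
```

```text
eef_pos: [0.5518, -0.2622, 0.0477]
ft_force: [-2.0, -0.4, 0.6]
eef_pos: [0.5534, -0.2616, 0.0477]
ft_force: [-3.9, -2.8, 1.4]
eef_pos: [0.5542, -0.2614, 0.0476]
ft_force: [-4.0, -2.6, 1.9]
```

```bash
(python3 -m jog "[[0,0,0,-0.002,0.0008,0,0],[0,0,0,-0.002,0.0008,0,0]]"; python3 -m jog "[[0,0,0,-0.002,0.0008,0,0],[0,0,0,-0.002,0.0008,0,0]]")|grep -E 'eef|ft_f'
```

```text
eef_pos: [0.5556, -0.2608, 0.0476]
ft_force: [-6.7, -2.3, 2.5]
eef_pos: [0.5568, -0.2603, 0.0476]
ft_force: [-7.5, -2.7, 4.7]
```

```bash
(python3 -m jog "[[0,0,0,-0.002,0.0008,0,0],[0,0,0,-0.002,0.0008,0,0]]"; python3 -m jog "[[0,0,0,-0.002,0.0008,0,0],[0,0,0,-0.002,0.0008,0,0]]")|grep -E 'eef|ft_f'
```

```text
eef_pos: [0.5581, -0.2597, 0.0476]
ft_force: [-9.6, -2.5, 5.4]
eef_pos: [0.5592, -0.2593, 0.0476]
ft_force: [-11.7, -3.8, 6.2]
```

```bash
(python3 -m jog "[[0,0,0,-0.002,0.0008,0,0],[0,0,0,-0.002,0.0008,0,0]]"; python3 -m jog "[[0,0,0,0.015,-0.005,0,0],[0,0,0,0.015,-0.005,-0.04,0],[0,0,0,0.015,-0.005,-0.12,0],[0,0,0,0.015,-0.005,-0.12,0],[0,0,0,0.1,0.35,-0.15,0],[0,0,0,0.1,0.35,-0.15,0],[0,0,0,0.1,0.35,-0.15,0],[0,0,0,0.1,0.35,-0.15,0],[0,0,0,0.1,0.35,-0.15,0],[0,0,0,0.1,0.35,-0.15,0]]")|grep -E 'eef|ft_f'
python3 - <<'E'
from h import *
import cv2
# knob (dark reddish brown) centroid near the clamp, both views; block extents from depth
for n in("top","scene"):
    p,d=imaging.camera(n); np.savez(n+"1.npz",p=p,d=d); a=p.astype(int)
    uv0=proj(n,wl((30+75*np.cos(-1.05),75*np.sin(-1.05),64)))
    m=np.zeros(d.shape,bool); m[int(uv0[1])-12:int(uv0[1])+13,int(uv0[0])-12:int(uv0[0])+13]=1
    m&=(a[...,0]-a[...,2]>45)&(a[...,0]<150)&(a[...,1]<80)
    c=C[n]; v,u=np.nonzero(m)
    X=(c["R"].T@(np.linalg.inv(c["mtx"])@np.vstack([u,v,0*u+1])*d[v,u]-c["t"][:,None])).T
    L=np.array([cl(x) for x in X]); k=L[L[:,2]>45]; print(n,len(k),k.mean(0) if len(k) else uv0)
    if len(k): q=k.mean(0); print("cam",np.arctan2(q[1],q[0]-30)+2.269,"r",np.hypot(q[1],q[0]-30))
    v,u=np.mgrid[0:384,0:512].reshape(2,-1); X=(c["R"].T@(np.linalg.inv(c["mtx"])@np.vstack([u,v,0*u+1])*d[v,u]-c["t"][:,None])).T
    L=cl(X.T[:, :].T.T) if 0 else np.array([cl(x) for x in X[(abs(X[:,2]-.0325)<.004)&(X[:,0]>.4)&(X[:,0]<.56)&(abs(X[:,1]+.15)<.13)]])
    B=L[(L[:,0]<-25)&(L[:,0]>-60)&(L[:,2]>32)]; print("block top",len(B),np.percentile(B,[2,98],axis=0).round(1).tolist())
E
```

```text
eef_pos: [0.5604, -0.2587, 0.0475]
ft_force: [-14.1, -4.4, 7.3]
eef_pos: [0.4719, 0.0976, 0.1985]
ft_force: [0.9, 0.3, 1.1]
top 21 [ 65.77053083 -62.63893236  68.16916057]
cam 1.217071200391552 r 72.13297944330621
block top 459 [[-58.4, -24.1, 32.3], [-28.7, 68.2, 37.7]]
scene 59 [ 65.15500626 -68.44799975  58.6471925 ]
cam 1.172673305969877 r 76.94805478449808
block top 348 [[-57.3, -25.9, 32.4], [-28.5, 66.3, 36.5]]
```

Cam is about 1.2, the block spans y -25..69 against the stop and is clamped, and the robot is clear. I'm handing the job in.

```bash
python3 -c "
from workcell import workorder
print(workorder.job_done())"
```

```text
the job is handed in; nothing more can be done
None
```

I handed the job in with the block clamped against the end stop and the lever at about 1.2 rad. I tightened it with about 15 N at the knob, and the robot is clear; the hand-in gave no verdict, and I did not measure the jaw's force on the block directly.

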